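# Fit the long stirrer shaft into its two-bearing stand

### The arm

A 6-joint arm with a two-finger parallel gripper is mounted at the origin on the work surface. World frame = base frame: x ahead of the robot, y to its left, z up, the work surface at z = 0. Lengths are in m, angles in rad, forces in N, time in s.
With the tool pointing down it reaches from about 0.375 to 0.975 m from the base axis. Payload 3.8 kg.
Tool frame: the origin (TCP) lies on the mounting face of the last link; the fingertips stand 173 mm ahead of it and the grasp point (between the pads) lies 155 mm ahead of it; z points along the fingers, y is the direction in which the jaws open and shut (so a half turn about z gives the same grasp; the last joint's range is limited). The gripper opens to 85 mm and grips with 20 to 120 N. Pads are 22 mm wide; open, the fingers measure 114 mm over their backs; the gripper's body (76 mm by 85 mm) begins 54 mm behind the grasp point. The pads swing forward as they close: fully open they stand 13 mm farther back than shut.
Start: joints at [1.271, 0.264, 1.604, -0, 1.274, -0.037], TCP at [0.175, 0.652, 0.405] pointing down, gripper open.
Joint ranges: [-2.63, 2.63], [-0.94, 2.18], [0.31, 2.57], [-1.31, 4.45], [0, 2.66], [-2.55, 2.55]. Speed limits (rad/s): [2.57, 2.57, 3.14, 3.14, 3.14, 3.14].

### API

Orientations are given as a rotation vector (axis times angle).
In Python, from workcell import bot gives the robot as it stands.
- The arm moves only by the shell command python3 -m jog 'ROWS' [FORCE]. ROWS is JSON, a list that holds one entry, the list of rows, each a list of 7 numbers: the closure, from 0 (fully open) to 1 (shut), then the shift along the tool's x, y, z in cm, then the turn, a rotation vector about the tool's x, y, z in rad. A call has 1 to 12 rows; each row is the pose to reach, as a shift and turn from the pose commanded when the call began, along the tool's axes at that moment; what a row does not reach only later rows make up. A row lasts 1/8 s, in which the tool goes at most 62.5 mm and 10.7 degrees, less where a joint would pass 70% of its speed; a pose out of reach is approached as far as the arm can. A call with a gripper value outside its range is refused whole. The fingers move at their own pace and stop on an object; FORCE is the grip in N (left out, the last holds). Time passes only in rows, so rows that repeat a pose let the fingers close. It gives the time, the measured TCP pose, the force and the opening at its end, in the units of the state.
- bot.read_state(): the state, without advancing time (a new reading comes with each control period).
- bot.read_camera(name): name is "scene" or "top" or "wrist"; returns the picture (480x640x3 uint8, red, green, blue); there is no depth.
- bot.camera_model(name): a dict with "intrinsics" (3x3 intrinsics, pixels), "rvec" (rotation vector, rad) and "tvec" (3), from world to camera coordinates, as OpenCV has them. Camera axes: x right, y down, z forward; pixel columns grow to the right and rows downward; lengths in m; the calibration is good to about 2 mm. The wrist camera is an equidistant fisheye: a pixel r from the principal point sees the ray r / f radians off the axis. A picture is of the moment at which its call begins: read the wrist's pose just before it. camera_model takes no time and is no camera call; for the wrist camera it gives the pose at the moment of the call.
- bot.finish_job(): hands the job in, once; it reports no verdict.
The state is a dict: "time": time; "q": joint angles; "joint_vel": joint speeds; "joint_torque": joint torques, N m; "tool_pos": TCP position; "tcp_rot": TCP orientation; "wrist_force": force on the tool from outside, world axes, zero at the start; "torque": the same for the moment, N m; "width": opening from 0.0 (shut) to 1.0 (fully open).
Only numpy, scipy, OpenCV 4.12 (cv2) and the standard library are available. Lean on these libraries where they do the work, as an engineer would, in place of code of your own. Each camera call takes 0.05 s, during which the arm holds its last target.

### The job

Take the long steel stirrer shaft out of the white rack and thread it down through both bearing holes of the aluminium stand until its flange sits flat on the upper arm. Lower it gently rather than dropping it, and let go.

Things in the scene. Friction and masses are not known exactly. Their poses are not given: they have to be found in the camera images.
- shaft_hub (a point): Centre (half-way up) of the long shaft's hub, the grip: an upright dark steel hexagon, 26 mm across flats, 46 mm tall. x square to one pair of flats, z up. Under it a flange disc 52 mm wide, 6 mm thick, its underside 29 mm below this point; then 130 mm of bright shaft 12 mm thick. 0.2 kg. Also racked: a shaft with the same hub but 75 mm of shaft, 55 mm lower, and a plain glass rod: not wanted, both under 145 mm high.
- shaft: The long shaft; origin at the centre of its lower tip, 159 mm below the hub's centre, z up along it. The last 8 mm taper to 6 mm. It starts within 4 degrees of upright in one of three sockets (15 mm wide, 50 mm deep, 75 mm apart in a row) of a fixed white rack 85 x 225 x 65 mm high, and must rise 50 mm to come free.
- upper_hole (a point): Centre of the upper bearing hole, 30 mm wide, at the top face of the stand's upper arm, 145 mm above the table. z up, hole vertical. Fixed stand: dark base plate 170 x 120 x 8 mm, a column 62 mm from the hole along -x with its top level with this arm, and two level aluminium arms 10 mm thick, one above the other. Nothing stands above the upper arm.
- lower_hole (a point): Centre of the lower bearing hole, 30 mm wide, vertically below the upper one, at the top face of the lower arm, 75 mm above the table. With the flange on the upper arm the tip of the shaft hangs 60 mm below this point, clear of the base plate.

How it is judged:
At the end, for the whole second after the job is handed in: The long shaft hangs through both bearing holes: hub and tip within 14 mm sideways of the holes' axis, flange down on the upper arm (hub centre 22 to 34 mm above the upper hole, tip over 50 mm below the lower one), within 10 degrees of upright, at rest (horizontal distance between shaft_hub and upper_hole below 0.014 m and horizontal distance between shaft and lower_hole below 0.014 m and z of shaft_hub in the frame of upper_hole between 0.022 and 0.034 m and z of shaft in the frame of lower_hole below -0.05 m and angle between shaft's own z axis and vertical below 0.175 rad and linear speed of shaft below 0.02 m/s); the robot touches nothing.
It fails at once if the shaft drops through the bearings (faster than 0.6 m/s) in place of being lowered (horizontal distance between shaft and upper_hole below 0.02 m and z of shaft in the frame of upper_hole below 0 m and linear speed of shaft above 0.6 m/s).
It also fails if it takes over 40 s, if anything falls off the work surface, if the arm or the gripper's body presses on something with over 40 N, if the wrist force passes 120 N, or if a joint passes its speed limit or range.

## Working session

There is one attempt and no reset: what is moved stays moved. The work goes in short steps, Python scripts to look and compute and a shell command to move; the robot and the scene stay as the last step left them, time stands still between calls to the robot, and variables do not carry over. Pictures are saved under pics/ and viewed, and the job is handed in when it is done.

```bash
mkdir -p pics; ls; python3 - <<'E'
from workcell import bot
import cv2
s=bot.read_state();print(s)
for n in("scene","top","wrist"):
    m=bot.camera_model(n);print(n,m)
    cv2.imwrite(f"pics/{n}0.png",bot.read_camera(n)[:,:,::-1])
E
```

```text
pics
{'time': 0.0, 'q': array([ 1.27110197e+00,  2.64736270e-01,  1.60539639e+00, -8.44532076e-06,
        1.27375588e+00, -3.68765967e-02]), 'joint_vel': array([ 1.33048546e-04, -1.39830708e-03, -4.53625464e-04, -7.33431292e-05,
       -1.74590550e-03, -1.01979688e-03]), 'joint_torque': array([-2.02093535e-03, -5.15125537e+01, -3.67301524e+01, -5.94144494e-04,
        1.25865592e-02, -1.86959022e-05]), 'tool_pos': array([0.17524718, 0.65147719, 0.4033609 ]), 'tcp_rot': array([-0.41159257, -3.11413187,  0.00355712]), 'wrist_force': array([ 0.59200613, -0.42220986, -0.4925693 ]), 'torque': array([-0.01152804,  0.03885429, -0.0038421 ]), 'width': 1.0039666715806244}
scene {'intrinsics': array([[484.65565546,   0.        , 319.96665312],
       [  0.        , 484.65565546, 238.38411639],
       [  0.        ,   0.        ,   1.        ]]), 'rvec': array([ 2.45333664,  0.85829656, -0.25983029]), 'tvec': array([-0.39728326, -0.19381806,  1.14165556])}
top {'intrinsics': array([[443.14993104,   0.        , 319.30162557],
       [  0.        , 443.14993104, 237.70525514],
       [  0.        ,   0.        ,   1.        ]]), 'rvec': array([ 2.1680361 , -2.11894481,  0.17821859]), 'tvec': array([-0.00633908,  0.52536185,  0.78511824])}
wrist {'intrinsics': array([[371.64829954,   0.        , 325.043058  ],
       [  0.        , 371.64829954, 241.43669584],
       [  0.        ,   0.        ,   1.        ]]), 'rvec': array([-2.2919055 , -1.75842679, -0.2660807 ]), 'tvec': array([-0.67449763, -0.03980655,  0.37987533])}
```

View pics/scene0.png

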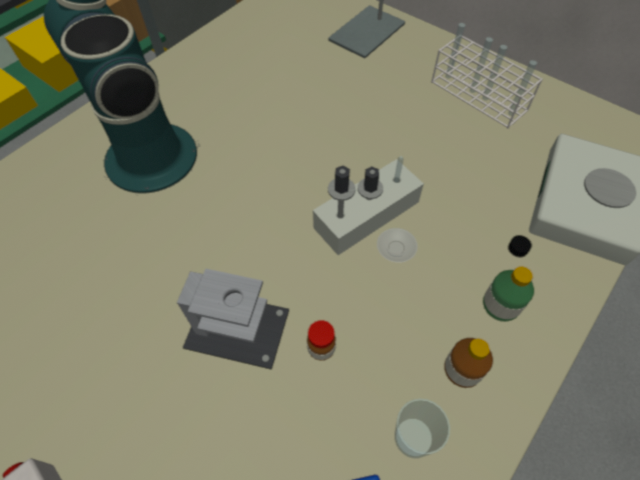

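View pics/top0.png

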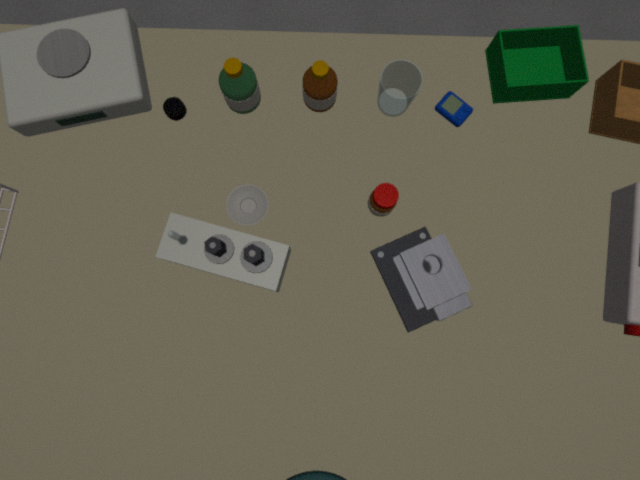

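View pics/wrist0.png

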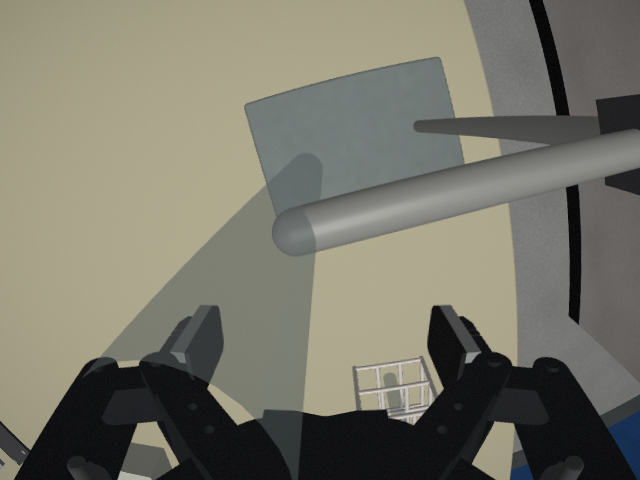

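Scene: the rack holds two hubs at about (342,178) and (371,178) and the glass rod at (398,170). Bright shaft shows under the left one, so that should be the long one. It is the right hub in top view, at (255,255). The hole is at (233,297) in scene and (432,264) in top. I'll zoom in for accuracy.

```bash
python3 - <<'E'
import cv2,numpy as np
a=cv2.imread("pics/scene0.png");b=cv2.imread("pics/top0.png")
z=lambda im,x,y,w,h,k:cv2.resize(im[y:y+h,x:x+w],None,fx=k,fy=k,interpolation=cv2.INTER_CUBIC)
top=np.hstack([z(a,310,150,80,60,5),z(a,185,260,80,60,5)])
bot=np.hstack([z(b,200,225,80,60,5),z(b,390,225,80,60,5)])
cv2.imwrite("pics/zoom0.png",np.clip(np.vstack([top,bot])*1.5,0,255).astype(np.uint8))
E
```

```text
(no output)
```

View pics/zoom0.png

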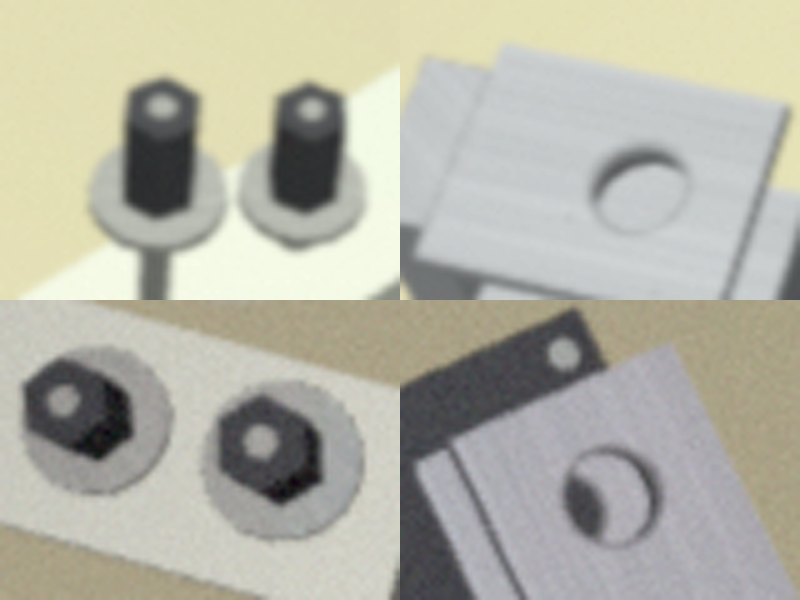

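```bash
cat > h.py <<'E'
import cv2,numpy as np
from workcell import bot
def cam(n,m=None):
    m=m or bot.camera_model(n);R=cv2.Rodrigues(m["rvec"])[0];return m["intrinsics"],R,m["tvec"]
def ray(n,p,m=None):
    K,R,t=cam(n,m);x=np.array([(p[0]-K[0,2])/K[0,0],(p[1]-K[1,2])/K[1,1]])
    if n=="wrist":
        r=np.hypot(*x);d=np.r_[x/max(r,1e-9)*np.sin(r),np.cos(r)]
    else: d=np.r_[x,1]
    d/=np.linalg.norm(d);return -R.T@t,R.T@d
def plane(n,p,z,m=None):
    c,d=ray(n,p,m);return c+d*(z-c[2])/d[2]
def tri(r1,r2):
    A=np.zeros((3,3));b=np.zeros(3)
    for c,d in(r1,r2):
        P=np.eye(3)-np.outer(d,d);A+=P;b+=P@c
    X=np.linalg.solve(A,b);return X,[np.linalg.norm((np.eye(3)-np.outer(d,d))@(X-c)) for c,d in(r1,r2)]
E
python3 - <<'E'
from h import *
k=-.4
P={"dotL":((342.4+k,171.2+k),(252.4+k,253.6+k),.197),
"dotS":((372.2+k,171.8+k),(213+k,245+k),.142),
"flange top":((341.5+k,188.5+k),(256.6+k,257+k),.151),
"hole":((233.2+k,298+k),(432.4+k,264.4+k),.145)}
for n,(s,t,z) in P.items():
    X,e=tri(ray("scene",s),ray("top",t));print(n,X.round(4),np.round(e,4),"planes",plane("scene",s,z).round(4),plane("top",t,z).round(4))
# arm edges: top-face corners in top view (zoom px)
Q=lambda x,y:plane("top",(390+(x-400)/5+k,225+(y-300)/5+k),.145)
a,b,c=Q(450,440),Q(673,345),Q(525,600)
print("edge a-b",np.degrees(np.arctan2(*(a-b)[1::-1])),np.linalg.norm(a-b),"edge a-c",np.degrees(np.arctan2(*(a-c)[1::-1])))
# hex corners in top view
H=[plane("top",(200+x/5+k,225+(y-300)/5+k),.197) for x,y in((262,393),(304,425),(305,462),(270,488),(222,458),(222,420))]
c=np.mean(H,0);print("hex c",c)
for h in H: d=h-c;print(np.degrees(np.arctan2(d[1],d[0])).round(1),np.hypot(d[0],d[1]).round(4))
E
```

```text
dotL [0.4751 0.1075 0.1948] [0. 0.] planes [0.4762 0.1059 0.197 ] [0.4748 0.1071 0.197 ]
dotS [0.4941 0.18   0.1399] [0.0003 0.0003] planes [0.4948 0.1782 0.142 ] [0.4939 0.1797 0.142 ]
flange top [0.4753 0.1073 0.146 ] [0.0003 0.0003] planes [0.4775 0.1038 0.151 ] [0.475  0.1068 0.151 ]
hole [ 0.4709 -0.1781  0.1394] [0.0002 0.0002] planes [ 0.4736 -0.1794  0.145 ] [ 0.4702 -0.1768  0.145 ]
edge a-b 114.25840145689313 0.08036441477200286 edge a-c 24.929197491431886
hex c [0.47543691 0.10649738 0.197     ]
5.2 0.0146
-66.5 0.0128
-115.9 0.0139
-170.4 0.0143
113.7 0.0135
65.0 0.0143
```

```bash
cat >> h.py <<'E'
from scipy.spatial.transform import Rotation as Rt
def goal(pos,yaw_y):
    """shift (cm) and turn in tool axes to reach TCP pos with tool z down, jaw axis at yaw_y deg"""
    s=bot.read_state();R=Rt.from_rotvec(s["tcp_rot"]);
    y=np.array([np.cos(np.radians(yaw_y)),np.sin(np.radians(yaw_y)),0]);z=np.array([0,0,-1.]);
    best=None
    for sg in(1,-1):
        G=Rt.from_matrix(np.c_[np.cross(sg*y,z),sg*y,z]);r=(R.inv()*G).as_rotvec()
        if best is None or np.linalg.norm(r)<np.linalg.norm(best): best=r
    return (R.inv().apply(np.array(pos)-s["tool_pos"])*100).round(2),best.round(3)
E
python3 - <<'E'
from h import *
s=bot.read_state();M=Rt.from_rotvec(s["tcp_rot"]).as_matrix();print(M.round(4),s["time"])
y=M[:,1];print("jaw yaw",np.degrees(np.arctan2(y[1],y[0])))
for w in(30,90,150):print(w,goal((.475,.107,.42),w))
E
```

```text
[[-9.657e-01  2.598e-01 -5.000e-04]
 [ 2.598e-01  9.657e-01 -1.700e-03]
 [ 1.000e-04 -1.800e-03 -1.000e+00]] 0.15
jaw yaw 74.94464005533042
30 (array([-43.09, -44.81,  -1.56]), array([-0.002,  0.001,  0.784]))
90 (array([-43.09, -44.81,  -1.56]), array([-0.002, -0.   , -0.263]))
150 (array([-43.09, -44.81,  -1.56]), array([-1.00e-03, -1.00e-03, -1.31e+00]))
```

```bash
python3 -m jog '[[[0,-2,-2,0,0,0,0.03],[0,-6,-6.2,-0.2,0,0,0.1],[0,-10,-10.4,-0.4,0,0,0.18],[0,-14,-14.6,-0.5,0,0,0.26],[0,-18,-18.7,-0.7,0,0,0.34],[0,-22,-22.9,-0.8,0,0,0.42],[0,-26,-27,-1,0,0,0.5],[0,-30,-31.2,-1.1,0,0,0.58],[0,-34,-35.4,-1.3,0,0,0.65],[0,-38,-39.5,-1.4,0,0,0.72],[0,-41.5,-43,-1.6,0,0,0.78],[0,-43.1,-44.8,-1.6,0,0,0.8]]]' && python3 - <<'E'
from h import *
m=bot.camera_model("wrist");im=bot.read_camera("wrist")
import pickle;pickle.dump(m,open("w1.pkl","wb"));cv2.imwrite("pics/wrist1.png",im[:,:,::-1])
s=bot.read_state();print(s["tool_pos"],s["q"].round(3),s["time"],goal((.475,.107,.42),32))
E
```

```text
time: 1.65
tool_pos: [0.476, 0.105, 0.4207]
tcp_rot: [1.597, 2.705, -0.0]
wrist_force: [-0.8, 0.9, 0.5]
width: 0.999
[0.47666956 0.10374281 0.42056744] [ 0.164 -0.106  1.972 -0.003  1.275 -0.339] 1.7 (array([0.37, 0.01, 0.06]), array([-0.   ,  0.002, -0.055]))
```

View pics/wrist1.png

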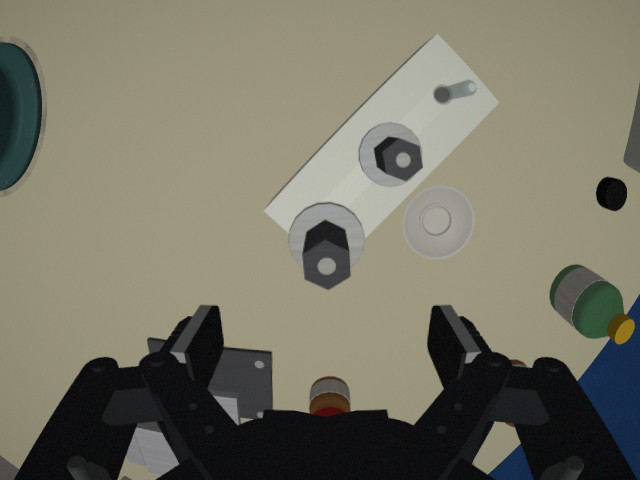

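Wrist view: the long hub's top dot is at (326,266) and its flange centre at about (326,242). Two flats face the left and right fingers, so jaw yaw of about 28° suits it. Checking the position from this view.

```bash
python3 - <<'E'
from h import *
import pickle
m=pickle.load(open("w1.pkl","rb"));im=cv2.imread("pics/wrist1.png")
hsv=cv2.cvtColor(im,cv2.COLOR_BGR2GRAY)
z=cv2.resize(im[195:300,280:375],None,fx=6,fy=6,interpolation=cv2.INTER_CUBIC)
cv2.imwrite("pics/z1.png",z)
for n,p,h in(("dot",(326.5,266),.197),("flange",(326,242),.151)):
    print(n,plane("wrist",p,h,m).round(4))
t=(252.0,253.2)
print(tri(ray("wrist",(326.5,266),m),ray("top",t)),tri(ray("wrist",(326.5,266),m),ray("scene",(342,170.8))))
s=bot.read_state();y=Rt.from_rotvec(s["tcp_rot"]).as_matrix()[:,1];print("jaw",np.degrees(np.arctan2(y[1],y[0])))
E
```

```text
dot [0.4769 0.1068 0.197 ]
flange [0.4769 0.1064 0.151 ]
(array([0.47563413, 0.10710613, 0.19819616]), [np.float64(0.000983149330881286), np.float64(0.0009831493308812991)]) (array([0.47647496, 0.10641269, 0.19671025]), [np.float64(0.0005213542158808289), np.float64(0.0005213542158808974)])
jaw 28.86858240632316
```

View pics/z1.png

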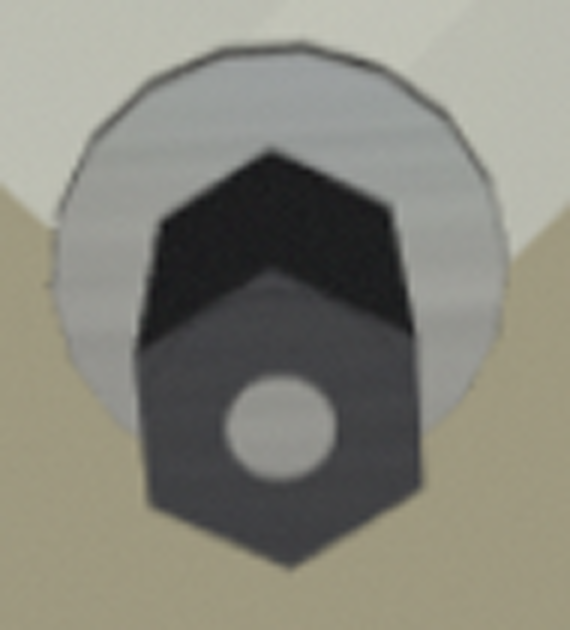

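```bash
python3 - <<'E'
from h import *
import pickle
m=pickle.load(open("w1.pkl","rb"))
f=lambda x,y:plane("wrist",(280+x/6-.4,195+y/6-.4),.197,m)
v=[f(*p) for p in((270,268),(290,568),(136,352),(422,488),(152,500),(414,336))]
for a,b in((0,1),(2,3),(4,5)):
    d=v[a]-v[b];print(np.degrees(np.arctan2(d[1],d[0]))%60,np.linalg.norm(d))
print(np.mean(v,0))
for y in (28,32,34):print(goal((.4763,.1067,.177+.155),y))
E
```

```text
2.561980615872784 0.029953119142909858
1.9402361416513827 0.029881457002440086
2.784243688407173 0.029313356075088053
[0.47642525 0.10744142 0.197     ]
(array([0.3 , 0.11, 8.86]), array([-0.   ,  0.002,  0.015]))
(array([0.3 , 0.11, 8.86]), array([-0.   ,  0.002, -0.055]))
(array([0.3 , 0.11, 8.86]), array([-0.   ,  0.002, -0.09 ]))
```

```bash
python3 -m jog '[[[0,0.25,0.1,0,0,0,-0.06],[0,0.25,0.1,3,0,0,-0.06],[0,0.25,0.1,6,0,0,-0.06],[0,0.25,0.1,8.2,0,0,-0.06],[0,0.25,0.1,8.8,0,0,-0.06],[0,0.25,0.1,8.8,0,0,-0.06],[1,0.25,0.1,8.8,0,0,-0.06],[1,0.25,0.1,8.8,0,0,-0.06],[1,0.25,0.1,8.8,0,0,-0.06],[1,0.25,0.1,8.8,0,0,-0.06],[1,0.25,0.1,8.8,0,0,-0.06],[1,0.25,0.1,8.8,0,0,-0.06]]]' 60 && python3 - <<'E'
from h import *
for i in range(2):
    n=("scene","top")[i];cv2.imwrite(f"pics/{n}2.png",bot.read_camera(n)[:,:,::-1])
s=bot.read_state();print(s["tool_pos"],s["width"]*85,s["wrist_force"],s["time"])
a=cv2.imread("pics/scene2.png")[100:260,260:460];cv2.imwrite("pics/s2.png",cv2.resize(a,None,fx=4,fy=3.5))
E
```

```text
time: 3.2
tool_pos: [0.475, 0.1099, 0.3333]
tcp_rot: [1.51, 2.755, 0.0]
wrist_force: [-1.8, -1.0, 6.4]
width: 0.296
[0.47497174 0.10986157 0.33333567] 25.091998316919923 [-2.20163142 -1.58681104  5.99216499] 3.3
```

View pics/s2.png

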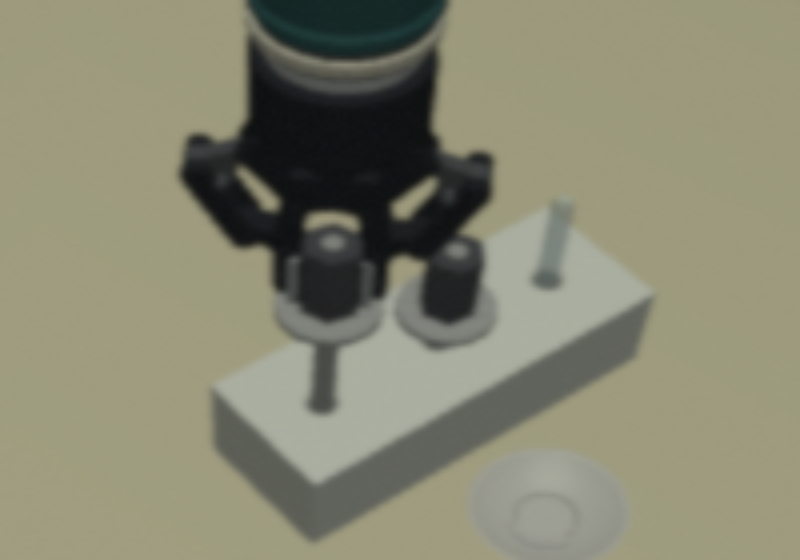

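Gripped: opening is about 25 mm against the 26 mm hub, and the pads straddle it above the flange. Now the lift.

```bash
python3 -m jog '[[[1,0,0,-0.4,0,0,0],[1,0,0,-1.2,0,0,0],[1,0,0,-2.4,0,0,0],[1,0,0,-3.8,0,0,0],[1,0,0,-5.2,0,0,0],[1,0,0,-7,0,0,0],[1,0,0,-9.5,0,0,0],[1,0,0,-12,0,0,0],[1,0,0,-14.5,0,0,0],[1,0,0,-16.5,0,0,0],[1,0,0,-17.5,0,0,0],[1,0,0,-17.5,0,0,0]]]' 80 && python3 - <<'E'
from h import *
for n in("scene","top","wrist"):
    m=bot.camera_model(n);cv2.imwrite(f"pics/{n}3.png",bot.read_camera(n)[:,:,::-1])
import pickle;pickle.dump(m,open("w3.pkl","wb"))
s=bot.read_state();print(s["tool_pos"],s["tcp_rot"],s["width"]*85,s["wrist_force"],s["time"],s["q"].round(3))
a=cv2.imread("pics/scene3.png")[60:260,260:460];b=cv2.imread("pics/top3.png")[180:380,160:360]
cv2.imwrite("pics/c3.png",np.hstack([cv2.resize(a,None,fx=2,fy=2),cv2.resize(b,None,fx=2,fy=2)]))
E
```

```text
time: 4.8
tool_pos: [0.4749, 0.1099, 0.5084]
tcp_rot: [1.51, 2.754, 0.001]
wrist_force: [0.3, -0.6, -2.8]
width: 0.294
[0.47461643 0.10986552 0.50640007] [-1.50914785e+00 -2.75340852e+00  2.23411911e-03] 25.27462374009578 [-0.06208043 -0.893799   -2.69908824] 4.95 [ 0.176 -0.145  1.851 -0.     1.438 -0.392]
```

View pics/c3.png

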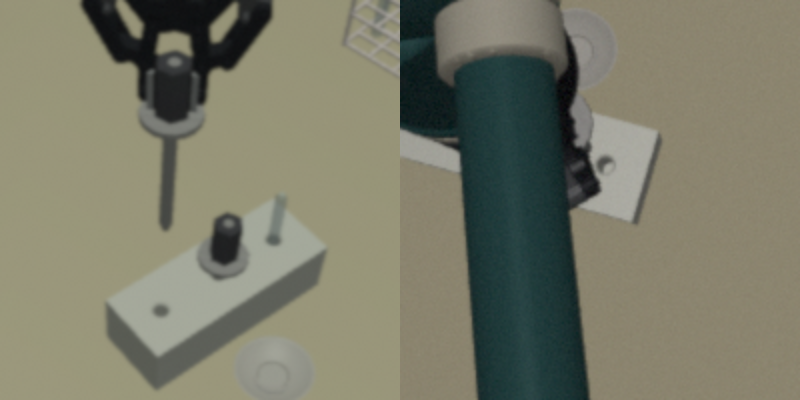

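View pics/wrist3.png

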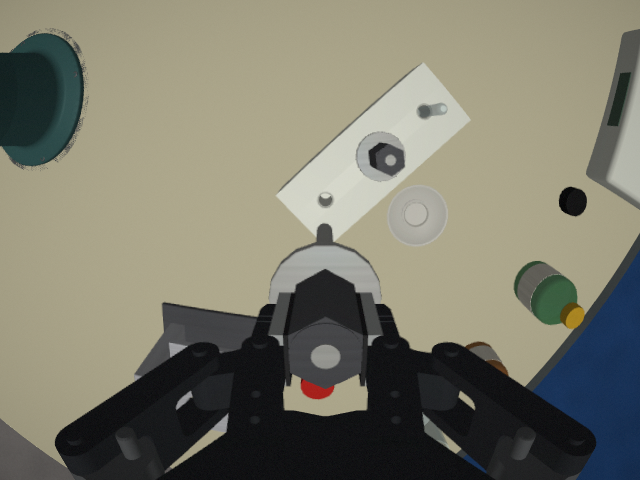

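```bash
python3 - <<'E'
from h import *
import pickle
m=pickle.load(open("w3.pkl","rb"))
im=cv2.imread("pics/wrist3.png");cv2.imwrite("pics/w3z.png",np.hstack([cv2.resize(im[210:300,270:380],None,fx=3.6,fy=3.6),cv2.resize(im[310:400,270:380],None,fx=3.6,fy=3.6)]))
a=cv2.imread("pics/scene3.png");cv2.imwrite("pics/s3z.png",cv2.resize(a[80:180,310:380],None,fx=6,fy=6,interpolation=cv2.INTER_CUBIC))
E
```

```text
(no output)
```

View pics/w3z.png

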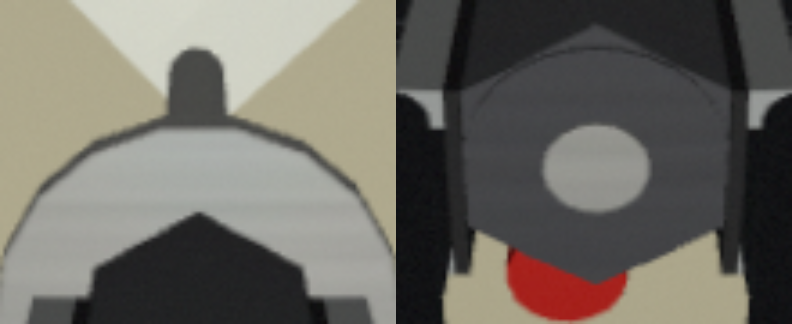

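View pics/s3z.png

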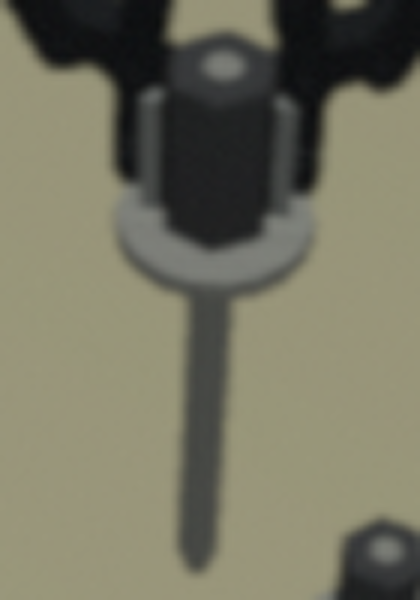

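```bash
python3 - <<'E'
from h import *
import pickle
m=pickle.load(open("w3.pkl","rb"))
d=(325.5,356.5);t=(324.5,226)
ds=(347,90.7);ts=(342.2,174)
D=tri(ray("wrist",d,m),ray("scene",ds));T=tri(ray("wrist",t,m),ray("scene",ts))
print("dot",D,"tip",T,"len(182)",np.linalg.norm(D[0]-T[0]))
v=(D[0]-T[0]);print("tilt deg",np.degrees(v[:2]/v[2]))
print(plane("wrist",d,.371,m),plane("wrist",t,.189,m),plane("scene",ds,.371),plane("scene",ts,.189))
# vertical scale check with wrist: hole in rack, etc.
s=bot.read_state();print(s["tool_pos"],Rt.from_rotvec(s["tcp_rot"]).as_matrix().round(3))
E
```

```text
dot (array([0.47431254, 0.11179099, 0.37076961]), [np.float64(2.4606152604556587e-05), np.float64(2.4606152604565945e-05)]) tip (array([0.47529894, 0.10846213, 0.18522866]), [np.float64(0.00012053029328723346), np.float64(0.00012053029328737172)]) len(182) 0.18557342755788198
tilt deg [-0.30460455  1.02796527]
[0.47420537 0.1119129  0.371     ] [0.47486638 0.10938158 0.189     ] [0.4744874  0.11158474 0.371     ] [0.47702114 0.10581152 0.189     ]
[0.47461643 0.10986552 0.50640007] [[-0.538  0.843 -0.002]
 [ 0.843  0.538 -0.   ]
 [ 0.001 -0.002 -1.   ]]
```

The shaft hangs within about 1° of upright on the tool axis, and its measured length is 185 mm against 182 mm. The tip is at z≈0.187, which clears the 0.145 arm. I'll pass over the stand to its far side, where the wrist camera can see the hole unobstructed.

```bash
python3 -m jog '[[[1,-1.5,-0.7,0,0,0,0],[1,-4.5,-2.1,0,0,0,0],[1,-8,-3.9,0,0,0,0],[1,-12,-5.8,0,0,0,0],[1,-16,-7.7,0,0,0,0],[1,-20,-9.7,0,0,0,0],[1,-24,-11.6,0,0,0,0],[1,-28,-13.5,0,0,0,0],[1,-31.5,-15.2,0,0,0,0],[1,-33.5,-16.2,0,0,0,0],[1,-34.5,-16.7,0,0,0,0],[1,-34.5,-16.7,0,0,0,0]]]' 80 && python3 - <<'E'
from h import *
n="wrist"
m=bot.camera_model(n);cv2.imwrite(f"pics/{n}4.png",bot.read_camera(n)[:,:,::-1])
import pickle;pickle.dump(m,open("w4.pkl","wb"))
s=bot.read_state();print(s["tool_pos"],s["width"]*85,s["time"],s["joint_vel"].round(3))
E
```

```text
time: 6.45
tool_pos: [0.5196, -0.2709, 0.5074]
tcp_rot: [-1.51, -2.754, -0.001]
wrist_force: [-0.6, 0.1, -3.3]
width: 0.294
[ 0.51961347 -0.27025914  0.50752588] 25.189531861949032 6.5 [ 0.015 -0.01   0.005  0.004 -0.     0.001]
```

View pics/wrist4.png

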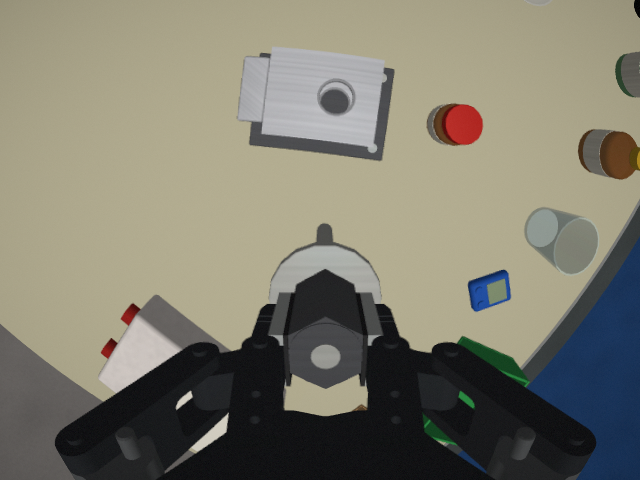

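```bash
python3 - <<'E'
import cv2
im=cv2.imread("pics/wrist4.png");cv2.imwrite("pics/w4z.png",cv2.resize(im[65:130,295:375],None,fx=8,fy=8,interpolation=cv2.INTER_CUBIC))
E
```

```text
(no output)
```

View pics/w4z.png

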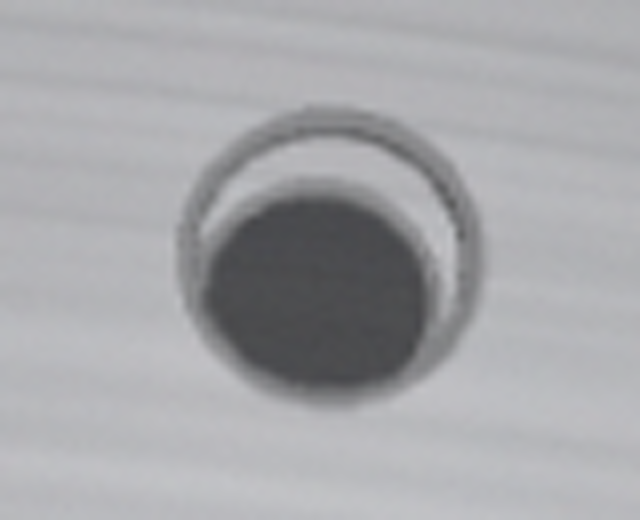

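```bash
python3 - <<'E'
from h import *
import pickle
m=pickle.load(open("w4.pkl","rb"))
p=(336,96.5)
print(plane("wrist",p,.145,m),tri(ray("wrist",p,m),ray("top",(432.0,264.0))),tri(ray("wrist",p,m),ray("scene",(232.8,297.6))))
e=[plane("wrist",(295+x/8-.4,65+y/8-.4),.145,m) for x,y in((178,255),(484,255),(331,103),(331,408))]
print("diam",np.linalg.norm(e[0]-e[1]),np.linalg.norm(e[2]-e[3]))
low=(295+(203+440)/16-.4,65+(178+396)/16-.4)
print("lower?",plane("wrist",low,.075,m))
d=(325.5,356.5)
D=plane("wrist",d,.371,m);T=plane("wrist",(324.5,226),.189,m);print("dot",D,"tip",T)
E
```

```text
[ 0.47152331 -0.17623652  0.145     ] (array([ 0.47086556, -0.17648853,  0.14515137]), [np.float64(0.0007028778584765972), np.float64(0.000702877858476761)]) (array([ 0.47100506, -0.1767336 ,  0.13864217]), [np.float64(0.00113274429205171), np.float64(0.0011327442920518026)])
diam 0.033537049750800366 0.03440695949274951
lower? [ 0.47114473 -0.17423108  0.075     ]
dot [ 0.51952443 -0.269096    0.371     ] tip [ 0.52021806 -0.27118701  0.189     ]
```

Hole: (0.471,-0.1765) at z=0.145, with all views agreeing within about 1.5 mm. The shaft axis is at (0.520,-0.270), so it needs to move +10.5 cm in tool x and +0.9 cm in tool y.

```bash
python3 -m jog '[[[1,1,0.1,0,0,0,0],[1,3.5,0.3,0,0,0,0],[1,6.5,0.6,0,0,0,0],[1,9,0.8,0,0,0,0],[1,10.2,0.9,0,0,0,0],[1,10.5,0.9,0,0,0,0],[1,10.5,0.9,1.5,0,0,0],[1,10.5,0.9,2.5,0,0,0],[1,10.5,0.9,2.8,0,0,0],[1,10.5,0.9,2.8,0,0,0]]]' 80 && python3 - <<'E'
from h import *
for n in("scene","wrist"):
    m=bot.camera_model(n);cv2.imwrite(f"pics/{n}5.png",bot.read_camera(n)[:,:,::-1])
import pickle;pickle.dump(m,open("w5.pkl","wb"))
s=bot.read_state();print(s["tool_pos"],s["width"]*85,s["time"])
a=cv2.imread("pics/scene5.png")[170:320,150:310];b=cv2.imread("pics/wrist5.png")[170:320,240:400]
cv2.imwrite("pics/c5.png",np.hstack([cv2.resize(a,(400,375)),cv2.resize(b,(400,375))]))
E
```

```text
time: 7.75
tool_pos: [0.4708, -0.1778, 0.4789]
tcp_rot: [-1.51, -2.753, 0.0]
wrist_force: [-0.4, 1.0, -2.5]
width: 0.291
[ 0.4709227  -0.17768213  0.47984052] 24.93964253296 7.85
```

View pics/c5.png

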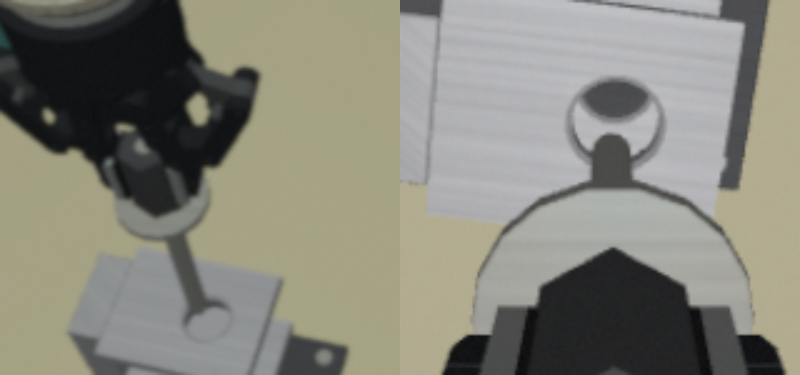

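```bash
python3 - <<'E'
from h import *
import pickle
m=pickle.load(open("w5.pkl","rb"))
print("hole w",plane("wrist",(326,218.8),.145,m),"tip w",plane("wrist",(324.8,227),.160,m))
a=cv2.imread("pics/scene5.png");cv2.imwrite("pics/s5z.png",cv2.resize(a[210:320,180:280],None,fx=5.4,fy=5.4,interpolation=cv2.INTER_CUBIC))
E
```

```text
hole w [ 0.47154633 -0.1758672   0.145     ] tip w [ 0.47238129 -0.17903995  0.16      ]
```

View pics/s5z.png

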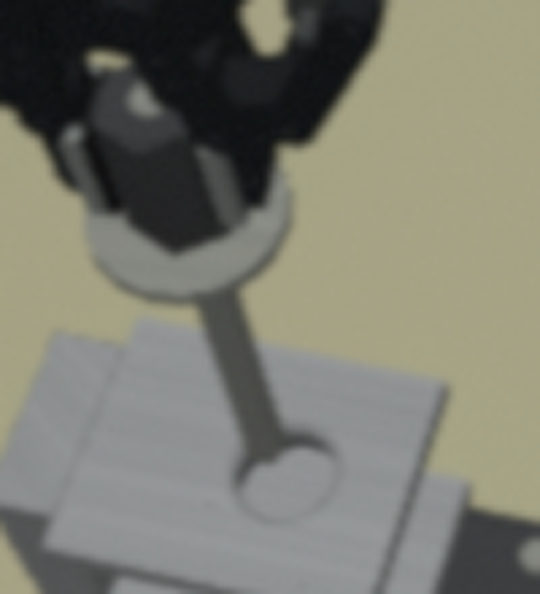

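```bash
python3 - <<'E'
from h import *
for z in(.157,.160,.163):print(plane("scene",(228.2-.4,293.5-.4),z))
print(plane("scene",(233.3-.4,298.5-.4),.145))
E
```

```text
[ 0.46727333 -0.18155681  0.157     ]
[ 0.46869842 -0.18228689  0.16      ]
[ 0.4701235  -0.18301698  0.163     ]
[ 0.47433583 -0.17990126  0.145     ]
```

```bash
python3 -m jog '[[[1,0.1,0.15,0,0,0,0],[1,0.1,0.15,0.6,0,0,0],[1,0.1,0.15,1.4,0,0,0],[1,0.1,0.15,2.3,0,0,0],[1,0.1,0.15,3.2,0,0,0],[1,0.1,0.15,4.1,0,0,0],[1,0.1,0.15,5,0,0,0],[1,0.1,0.15,5.8,0,0,0],[1,0.1,0.15,6.4,0,0,0],[1,0.1,0.15,6.8,0,0,0],[1,0.1,0.15,7,0,0,0],[1,0.1,0.15,7,0,0,0]]]' 80 && python3 - <<'E'
from h import *
for n in("scene","wrist"):
    m=bot.camera_model(n);cv2.imwrite(f"pics/{n}6.png",bot.read_camera(n)[:,:,::-1])
s=bot.read_state();print(s["tool_pos"],s["width"]*85,s["time"],s["wrist_force"],s["torque"])
a=cv2.imread("pics/scene6.png")[210:350,150:310];b=cv2.imread("pics/wrist6.png")[170:310,240:400]
cv2.imwrite("pics/c6.png",np.hstack([cv2.resize(a,(400,350)),cv2.resize(b,(400,350))]))
E
```

```text
time: 9.35
tool_pos: [0.4715, -0.1758, 0.4097]
tcp_rot: [1.51, 2.755, 0.0]
wrist_force: [-0.4, -0.6, -1.7]
width: 0.294
[ 0.47156901 -0.1757832   0.40999465] 24.78361166337221 9.45 [ 0.28982692 -0.17266658 -2.85138294] [ 0.0105238   0.01933491 -0.00031404]
```

View pics/c6.png

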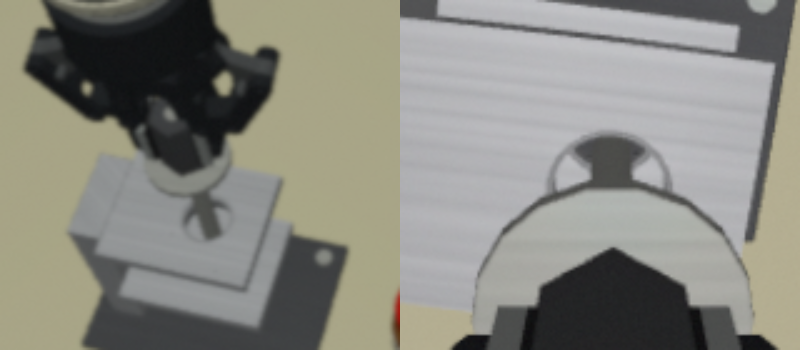

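The shaft is through the upper hole, centred and without contact. The wrist force is only the shaft's weight, so I'll carry on slowly.

```bash
python3 -m jog '[[[1,0,0,0.4,0,0,0],[1,0,0,1.2,0,0,0],[1,0,0,2,0,0,0],[1,0,0,2.8,0,0,0],[1,0,0,3.6,0,0,0],[1,0,0,4.4,0,0,0],[1,0,0,5.2,0,0,0],[1,0,0,5.9,0,0,0],[1,0,0,6.4,0,0,0],[1,0,0,6.8,0,0,0],[1,0,0,7,0,0,0],[1,0,0,7,0,0,0]]]' 80 && python3 - <<'E'
from h import *
n="scene";cv2.imwrite(f"pics/{n}7.png",bot.read_camera(n)[:,:,::-1])
s=bot.read_state();print(s["tool_pos"],s["width"]*85,s["time"],s["wrist_force"],s["torque"])
cv2.imwrite("pics/c7.png",cv2.resize(cv2.imread("pics/scene7.png")[210:370,160:310],None,fx=4,fy=3.7))
E
```

```text
time: 10.95
tool_pos: [0.4715, -0.1758, 0.3397]
tcp_rot: [-1.51, -2.755, -0.0]
wrist_force: [-0.0, -0.2, -2.5]
width: 0.297
[ 0.47154758 -0.17579989  0.33984005] 24.630720133598974 11.0 [ 0.34047325 -0.74607173 -2.16466547] [ 0.03761183 -0.02955348  0.03476667]
```

View pics/c7.png

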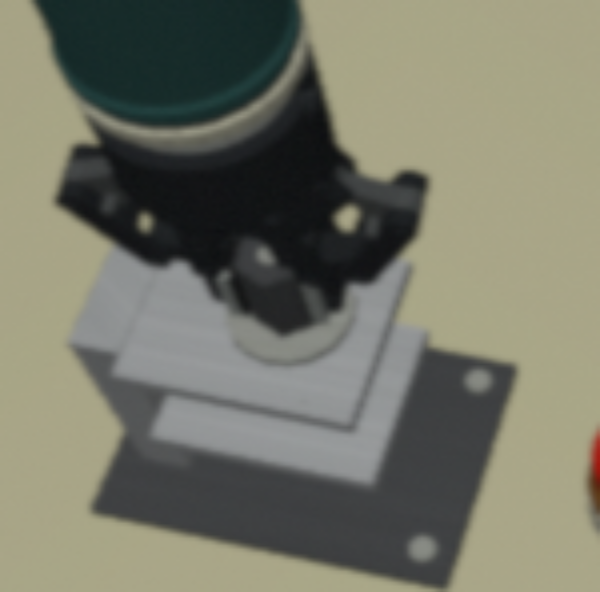

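```bash
python3 -m jog '[[[1,0,0,0.2,0,0,0],[1,0,0,0.35,0,0,0],[1,0,0,0.5,0,0,0],[1,0,0,0.55,0,0,0],[1,0,0,0.55,0,0,0]]]' 80; python3 -m jog '[[[1,0,0,0.05,0,0,0],[1,0,0,0.1,0,0,0],[1,0,0,0.1,0,0,0]]]' 80
```

```text
time: 11.62
tool_pos: [0.4715, -0.1757, 0.3343]
tcp_rot: [-1.51, -2.755, 0.0]
wrist_force: [-0.6, 0.7, -1.5]
width: 0.291
time: 12.0
tool_pos: [0.4715, -0.1758, 0.3341]
tcp_rot: [1.51, 2.755, -0.0]
wrist_force: [-2.9, 0.6, 5.7]
width: 0.296
```

Flange contact: the vertical force went from -1.5 to +5.7 N at TCP z=0.334, the expected seating height. Releasing.

```bash
python3 -m jog '[[[0.6,0,0,0,0,0,0],[0.5,0,0,0,0,0,0],[0.3,0,0,0,0,0,0],[0,0,0,0,0,0,0],[0,0,0,0,0,0,0],[0,0,0,0,0,0,0]]]' 20 && python3 - <<'E'
from h import *
for n in("scene","wrist"):
    cv2.imwrite(f"pics/{n}8.png",bot.read_camera(n)[:,:,::-1])
s=bot.read_state();print(s["tool_pos"],s["width"]*85,s["time"],s["wrist_force"])
a=cv2.imread("pics/scene8.png")[210:350,150:310]
cv2.imwrite("pics/c8.png",np.hstack([cv2.resize(a,(400,350)),cv2.resize(cv2.imread("pics/wrist8.png"),(400,350))]))
E
```

```text
time: 12.75
tool_pos: [0.4715, -0.1758, 0.3332]
tcp_rot: [1.51, 2.755, -0.0]
wrist_force: [-0.3, 0.4, -0.8]
width: 1.001
[ 0.47147086 -0.17576062  0.33317872] 85.19924928126338 12.85 [-0.05258037  1.30542369 -0.69589534]
```

View pics/c8.png

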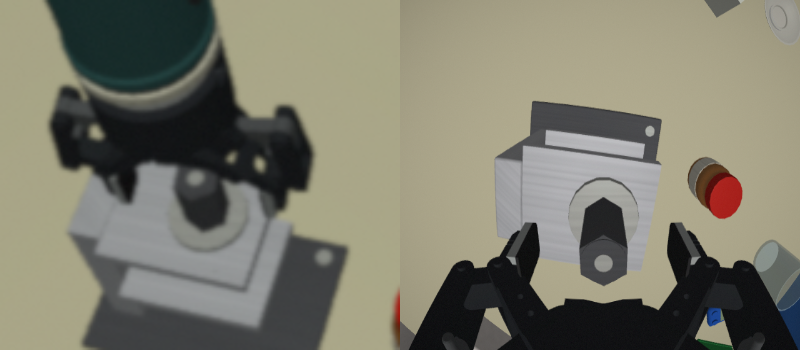

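Fully open and free of the hub: the flange lies on the arm and the hub stands upright between the fingers. Retreating straight up.

```bash
python3 -m jog '[[[0,0,0,-0.5,0,0,0],[0,0,0,-2,0,0,0],[0,0,0,-4.5,0,0,0],[0,0,0,-7.5,0,0,0],[0,0,0,-10.5,0,0,0],[0,0,0,-12.5,0,0,0],[0,-2,0,-13,0,0,0],[0,-5,0,-13,0,0,0],[0,-8,0,-13,0,0,0],[0,-10,0,-13,0,0,0],[0,-10,0,-13,0,0,0]]]' && python3 - <<'E'
from h import *
for n in("scene","wrist"):
    m=bot.camera_model(n);cv2.imwrite(f"pics/{n}9.png",bot.read_camera(n)[:,:,::-1])
import pickle;pickle.dump(m,open("w9.pkl","wb"))
s=bot.read_state();print(s["tool_pos"],s["time"],s["wrist_force"])
a=cv2.imread("pics/scene9.png")[230:350,170:310];b=cv2.imread("pics/wrist9.png")[20:200,250:460]
cv2.imwrite("pics/c9.png",np.hstack([cv2.resize(a,(400,343)),cv2.resize(b,(400,343))]))
E
```

```text
time: 14.22
tool_pos: [0.5258, -0.2614, 0.4618]
tcp_rot: [-1.511, -2.752, 0.0]
wrist_force: [-1.1, 0.2, 0.3]
width: 1.001
[ 0.52515517 -0.26006913  0.46239025] 14.325 [ 1.46611297  0.97986728 -0.17318869]
```

View pics/c9.png

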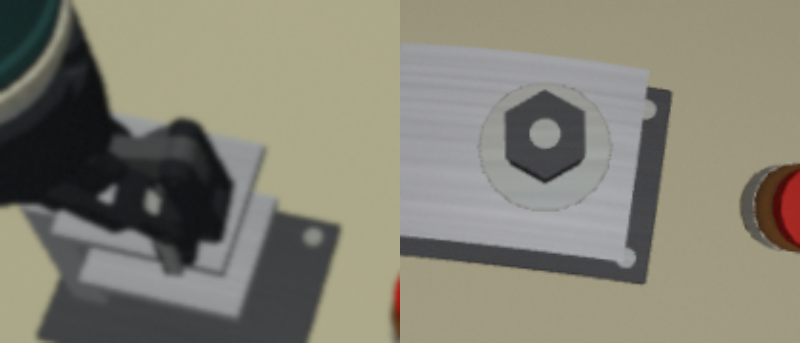

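```bash
python3 - <<'E'
from h import *
import pickle
m=pickle.load(open("w9.pkl","rb"))
print(plane("wrist",(326.1,97.1),.151,m),plane("wrist",(326.1,89.8),.197,m))
f=[plane("wrist",(250+x/1.905,20+147/1.906),.151,m) for x in(78,211)];print("flange dia",np.linalg.norm(f[0]-f[1]))
E
```

```text
[ 0.47222338 -0.17477134  0.151     ] [ 0.47181839 -0.17432744  0.197     ]
flange dia 0.05185376588370876
```

Flange diameter reads 51.9 mm at the seated height (52 expected). The hub is about 2 mm from the hole axis, with less than 1° of tilt. Handing in.

```bash
python3 -c "
from workcell import bot
print(bot.finish_job())"
```

```text
the job is handed in; nothing more can be done
None
```

The long shaft is through both bearing holes with its flange down on the upper arm. I released it, moved the gripper clear and handed the job in at about 14.3 s. No verdict is reported.

**What I did:** I gripped the hub on its flats, lifted the shaft out of the rack and measured the hole with the wrist camera. I lowered it at no more than about 0.07 m/s until the flange touched, at about 6 N, before opening.

**Last checks:**
- **Position:** the hub is about 2 mm sideways from the upper hole's axis.
- **Tilt:** the shaft is less than 1° off upright.
- **Seating:** the flange measures 51.9 mm at the seated height (52 mm expected). The tool height at contact, 0.334 m, also matched.
- **Contact:** the last wrist force was under 2 N, with the gripper clear of everything.

**Not confirmed or in disagreement:**
- **Tip below the lower arm:** I could not see it. I infer it from the free descent, with no resistance until the flange landed.
- **Scene camera:** seen over the hole, it put the tip about 5 mm off in x, while the wrist camera put it about 1 mm off. I made only a small correction, since the clearance was 9 mm.
- **Hole height:** combining the scene camera with either other camera put the hole about 6 mm too low. Top and wrist together gave the stated 145 mm.

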